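Wake the orange battery pack and start the charger

TASK

The orange battery pack in the charging station has gone to sleep: with the fingertips, gently press the button on top of it right down, keep it down for at least two full seconds and let it up again; then press the green start button on the station's front ledge right down, let it up and draw back. Do not touch the other packs or press any other button, do not lift or shift any pack, and leave the things around the station where they are.

Things in the scene. Friction and masses are not known exactly. Their poses are not given: they have to be found in the camera images.
- station: Charging station, a low fixed unit 200 (x) by 390 (y) mm. Origin: centre of its underside; own x runs from its front ledge to its back, y along the row. The grey ledge (x -100 to -38 mm, top 30 mm above the bench) carries three control buttons in a row along y. Behind it four bays 90 mm apart along y hold the packs; bay floor 12 mm, rims 18 to 20 mm above the bench.
- pack_orange: Battery pack with orange shell, black foot, loose in any of the four bays, 110 (x) by 68 (y) by 60 mm high, about 0.5 kg. Origin: centre of its underside, 12 mm above the bench; own x points to the station's back, z up. One round white wake button on top, 25 mm from its centre toward the ledge; on the other half two black rails 3.5 mm high.
- wake_orange_top (a point): Centre of the top face of the wake button of the orange pack: a round white cap 24 mm across, in a black collar, standing 14 mm above the pack's top (86 mm above the bench) when up. Moves down with the button.
- wake_orange (a joint): Travel of the orange pack's wake button, m: 0 up, 0.006 right down; counts as down past 0.004. Presses straight down; spring, about 1.5 N to begin, 5 N right down, comes up by itself.
- pack_blue: Battery pack with blue shell, black foot, loose in any of the four bays, 110 (x) by 68 (y) by 60 mm high, about 0.5 kg. Origin: centre of its underside, 12 mm above the bench; own x points to the station's back, z up. One round white wake button on top, 25 mm from its centre toward the ledge; on the other half two black rails 3.5 mm high.
- wake_blue_top (a point): Centre of the top face of the wake button of the blue pack: a round white cap 24 mm across, in a black collar, standing 14 mm above the pack's top (86 mm above the bench) when up. Moves down with the button.
- wake_blue (a joint): Travel of the blue pack's wake button, m: 0 up, 0.006 right down; counts as down past 0.004. Presses straight down; spring, about 1.5 N to begin, 5 N right down, comes up by itself.
- pack_grey: Battery pack with mid-grey shell, black foot, loose in any of the four bays, 110 (x) by 68 (y) by 60 mm high, about 0.5 kg. Origin: centre of its underside, 12 mm above the bench; own x points to the station's back, z up. One round white wake button on top, 25 mm from its centre toward the ledge; on the other half two black rails 3.5 mm high.
- wake_grey_top (a point): Centre of the top face of the wake button of the mid-grey pack: a round white cap 24 mm across, in a black collar, standing 14 mm above the pack's top (86 mm above the bench) when up. Moves down with the button.
- wake_grey (a joint): Travel of the mid-grey pack's wake button, m: 0 up, 0.006 right down; counts as down past 0.004. Presses straight down; spring, about 1.5 N to begin, 5 N right down, comes up by itself.
- pack_white: Battery pack with white shell, black foot, loose in any of the four bays, 110 (x) by 68 (y) by 60 mm high, about 0.5 kg. Origin: centre of its underside, 12 mm above the bench; own x points to the station's back, z up. One round black wake button on top, 25 mm from its centre toward the ledge; on the other half two black rails 3.5 mm high.
- wake_white_top (a point): Centre of the top face of the wake button of the white pack: a round black cap 24 mm across, in a black collar, standing 14 mm above the pack's top (86 mm above the bench) when up. Moves down with the button.
- wake_white (a joint): Travel of the white pack's wake button, m: 0 up, 0.006 right down; counts as down past 0.004. Presses straight down; spring, about 1.5 N to begin, 5 N right down, comes up by itself.
- start_top (a point): Centre of the top face of the green button (START) on the station's ledge: round cap 26 mm across in a black round housing 42 mm across and 12 mm high, cap top 10 mm above the housing (52 mm above the bench) when up. Any of three places on the ledge, 100 mm apart. Moves down with the button.
- start (a joint): Travel of the green button, m: 0 up, 0.006 right down; counts as down past 0.004. Presses straight down; spring, about 1.5 N to begin, 5 N right down, comes up by itself.
- stop_top (a point): Centre of the top face of the red button (stop) on the station's ledge: round cap 26 mm across in a black round housing 42 mm across and 12 mm high, cap top 10 mm above the housing (52 mm above the bench) when up. Any of three places on the ledge, 100 mm apart. Moves down with the button.
- stop (a joint): Travel of the red button, m: 0 up, 0.006 right down; counts as down past 0.004. Presses straight down; spring, about 1.5 N to begin, 5 N right down, comes up by itself.
- eco_top (a point): Centre of the top face of the yellow button (slow-charge) on the station's ledge: round cap 26 mm across in a black round housing 42 mm across and 12 mm high, cap top 10 mm above the housing (52 mm above the bench) when up. Any of three places on the ledge, 100 mm apart. Moves down with the button.
- eco (a joint): Travel of the yellow button, m: 0 up, 0.006 right down; counts as down past 0.004. Presses straight down; spring, about 1.5 N to begin, 5 N right down, comes up by itself.
- drill: Cordless drill, blue and black, standing loose on its foot on the bench beside the station, about 220 mm long and 205 mm high. Origin: centre of its underside; its chuck points along own x. Leave alone.
- screwdriver: Screwdriver with red handle, lying loose on the bench, 200 mm long, 26 mm thick. Origin under its middle, blade along own x. Leave alone.
- flowerpot: Empty terracotta pot, 90 mm across, 85 mm high, loose. Origin: centre of its underside. Leave alone.
- tape: Yellow roll of tape lying flat, 100 mm across, 48 mm high, loose. Origin: centre of its underside. Leave alone.
- spray_can: Metal can with green label, 60 mm across, 170 mm high, standing loose. Origin: centre of its underside. Leave alone.
Not all that is in view belongs to the job. Leave any pink or turquoise look-alike of the pack_orange alone. What is shaped like the pack_blue but turquoise is not meant.

How it is judged:
On the way, in this order (a step that is already met when the one before it is completed fails the run):
1. the orange pack's wake button is held down (past 4 mm) for two seconds (1.9 s are enough) (value of joint wake_orange above 0.004 m and contact force between the fingers and pack_orange above 0.5 N), for 1.9 s.
2. the orange pack's button has been let up again (value of joint wake_orange below 0.001 m), for 0.05 s.
3. the green start button is pressed down (past 4 mm) by the fingertips (value of joint start above 0.004 m and contact force between the fingers and start above 0.5 N), for 0.05 s.
At the end, for the whole second after the job is handed in: All seven buttons are up again (within 1 mm), the four packs stand upright and still in their bays within 10 mm of where they were, and the drill, screwdriver, pot, tape and can lie within 15 mm of where they were (value of joint each of start, stop, eco, wake_orange, wake_blue, wake_grey, wake_white below 0.001 m and distance of each of pack_orange, pack_blue, pack_grey, pack_white from where it was at the start of the episode below 0.01 m and angle between each of pack_orange, pack_blue, pack_grey, pack_white's own z axis and vertical below 0.1 rad and linear speed of each of pack_orange, pack_blue, pack_grey, pack_white below 0.02 m/s and distance of each of drill, screwdriver, flowerpot, tape, spray_can from where it was at the start of the episode below 0.015 m); the robot touches nothing.
It fails at once if another button is pressed more than 2 mm (value of joint any of stop, eco, wake_blue, wake_grey, wake_white above 0.002 m).
It fails at once if the robot touches another pack (more than 1 N) (contact force between any of the fingers, the arm and pack_blue above 1 N or contact force between any of the fingers, the arm and pack_grey above 1 N or contact force between any of the fingers, the arm and pack_white above 1 N).
It fails at once if a pack is lifted or shifted by more than 10 mm or tipped by more than 0.1 rad (distance of any of pack_orange, pack_blue, pack_grey, pack_white from where it was at the start of the episode above 0.01 m or angle between any of pack_orange, pack_blue, pack_grey, pack_white's own z axis and vertical above 0.1 rad).
It fails at once if the orange pack or the green button is pressed harder than 30 N (contact force between the fingers and pack_orange above 30 N or contact force between the fingers and start above 30 N).
It fails at once if a thing beside the station is moved by more than 15 mm (distance of any of drill, screwdriver, flowerpot, tape, spray_can from where it was at the start of the episode above 0.015 m).
It also fails if it takes over 42 s, if anything falls off the work surface, if the arm or the gripper's body presses on something with over 40 N, if the wrist force passes 120 N, or if a joint passes its speed limit or range.

ROBOT

A 7-joint arm with a two-finger parallel gripper is mounted at the origin on the work surface. World frame = base frame: x ahead of the robot, y to its left, z up, the work surface at z = 0. Lengths are in m, angles in rad, forces in N, time in s.
With the tool pointing down it reaches from about 0.4 to 0.875 m from the base axis. Payload 6.5 kg.
Tool frame: the origin (TCP) lies midway between the tips of the shut fingers; the grasp point (between the pads) lies robot.pinch_z behind it (robot.pinch_z is the distance from the TCP to the grasp point, in m); z points along the fingers, y is the line along which they close (so a half turn about z gives the same grasp; the last joint's range is limited). The gripper opens to 85 mm and grips with 20 to 120 N. Pads are 22 mm wide; open, the fingers measure 114 mm over their backs; the gripper's body (76 mm by 85 mm) begins 54 mm behind the grasp point. The pads swing forward as they close: fully open they stand 13 mm farther back than shut.
Start: joints at [-1.265, 0.536, -0.004, 1.538, 0.003, 1.067, -0.071], TCP at [0.236, 0.606, 0.231] pointing down, gripper open.
Joint ranges: [-2.7, 2.7], [-0.37, 2.16], [-1.27, 1.26], [0.24, 2.4], [-1.31, 4.45], [0.19, 1.91], [-2.76, 2.76]. Speed limits (rad/s): [2.39, 2.39, 3.14, 3.14, 3.14, 3.14, 3.14].

INTERFACE

Orientations are given as a unit quaternion [w, x, y, z].
In Python, from rig import telemetry, imaging, robot gives the robot as it stands. The module is installed in compiled form; this text tells all that it offers.
- The arm moves only by the tool servo_tool, never from a script. Its argument "steps" is a list of rows, each a list of 3 entries, a list of its own where there are three numbers: the turn, a rotation vector about the tool's x, y, z in rad, then the shift along the tool's x, y, z in mm, then the finger opening in mm, from 0 to 85.4. A call has exactly 5 rows; each row is the pose to reach, as a shift and turn from the pose commanded when the call began, along the tool's axes at that moment; what a row does not reach only later rows make up. A row lasts 1/12 s, in which the tool goes at most 41.7 mm and 7.16 degrees, less where a joint would pass 70% of its speed; a pose out of reach is approached as far as the arm can. A call with a gripper value outside its range is refused whole. The fingers move at their own pace and stop on an object; "squeeze" is the grip in N (left out, the last holds). Time passes only in rows, so rows that repeat a pose let the fingers close, or fill a call up. It gives the time, the measured TCP pose, the force, the opening and the grip force at its end, in the units of the state.
- telemetry.get_obs(): the state, without advancing time (a new reading comes with each control period).
- imaging.camera(name): name is "scene" or "top" or "wrist"; returns (picture, depth): 420x560x3 uint8, red, green, blue; 420x560 float32, m along the optical axis (not along the pixel's ray), 0 where there is no reading.
- imaging.camera_params(name): a dict with "K" (3x3 intrinsics, pixels), "distortion" ([k1, k2, p1, p2, k3] as OpenCV has them; the pictures are not rectified), "rvec" (rotation vector, rad) and "tvec" (3), from world to camera coordinates, as OpenCV has them; the wrist camera has in their place "T_tool_cam" (4x4, takes a point from camera to tool coordinates, whose origin is the TCP and whose axes are the flange's). Camera axes: x right, y down, z forward; pixel columns grow to the right and rows downward; lengths in m; the calibration is good to about 2 mm. A picture is of the moment at which its call begins: read the wrist's pose just before it. camera_params takes no time and is no camera call.
- robot.job_done(): hands the job in; it is judged then, once.
The state is a dict: "t": time; "joint_pos": joint angles; "joint_velocities": joint speeds; "effort": joint torques, N m; "eef_pos": TCP position; "eef_rot": TCP orientation; "wrist_force": force on the tool from outside, world axes, zero at the start; "ft_torque": the same for the moment, N m; "width": finger opening in m; "gripper_force": force on a finger pad.
Only numpy, scipy, OpenCV 4.12 (cv2) and the standard library are available. Lean on these libraries where they do the work, as an engineer would, in place of code of your own. Each camera call takes 0.05 s, during which the arm holds its last target. There are 200 camera calls.

## Working session

There is one attempt and no reset: what is moved stays moved. The work goes in short steps, Python scripts to look and compute and a tool call to move; the robot and the scene stay as the last step left them, time stands still between calls to the robot, and variables do not carry over. Pictures are saved under pics/ and viewed, at most 10 in all, crops included, and the job is handed in when it is done.

Besides the shell and the picture viewer there is one more tool, called as name(argument=value, ...), one argument or row to a line, values as JSON. servo_tool: Moves the arm, as the interface text tells. Its arguments: {"type":"object","properties":{"steps":{"type":"array","items":{"type":"array"}},"squeeze":{"type":"number"}},"required":["steps"]}

```bash
mkdir -p pics
cat > h.py <<'E'
import numpy as np, cv2
from rig import telemetry, imaging, robot
from scipy.spatial.transform import Rotation as R
def grab(n):
    o=telemetry.get_obs(); im,d=imaging.camera(n); p=imaging.camera_params(n)
    return o,im,d,p
def w(n,o,d,p,uv):
    uv=np.array(uv,float).reshape(-1,2); K=np.array(p["K"])
    n_=cv2.undistortPoints(uv.reshape(-1,1,2),K,np.array(p["distortion"])).reshape(-1,2)
    z=np.array([np.median(d[int(v)-2:int(v)+3,int(u)-2:int(u)+3]) for u,v in uv])
    c=np.c_[n_*z[:,None],z]
    if n=="wrist":
        T=np.array(p["T_tool_cam"]); t=c@T[:3,:3].T+T[:3,3]
        q=o["eef_rot"]; return R.from_quat([q[1],q[2],q[3],q[0]]).apply(t)+o["eef_pos"]
    Rm=cv2.Rodrigues(np.array(p["rvec"],float))[0]
    return (c-np.ravel(p["tvec"]))@Rm
E
python3 - <<'E'
from h import *
for n in("scene","top"):
    o,im,d,p=grab(n); cv2.imwrite(f"pics/{n}0.png",im[...,::-1]); np.savez(f"{n}0.npz",d=d,im=im)
print(o)
E
```

```text
{'t': 0.05, 'joint_pos': array([-1.2651972 ,  0.53718014, -0.00444758,  1.53885203,  0.0025911 ,
        1.06726331, -0.07120532]), 'joint_velocities': array([ 0.00052618, -0.00190137,  0.00030761, -0.00230146,  0.00139458,
        0.00343648, -0.00133084]), 'effort': array([ 2.02277872e-03, -5.85107696e+01,  1.05235834e+00, -2.60064411e+01,
        1.24488864e-02,  4.56189970e-03,  5.63081102e-06]), 'eef_pos': array([0.23592598, 0.60501583, 0.23041215]), 'eef_rot': array([-1.01305248e-04,  1.84796220e-01,  9.82776494e-01, -8.42466468e-04]), 'wrist_force': array([-0.14806364, -0.44886005, -0.49189017]), 'ft_torque': array([-0.0614789 , -0.00311718, -0.07169765]), 'gripper_force': 0.0, 'width': 0.08522403056856555}
```

View pics/top0.png

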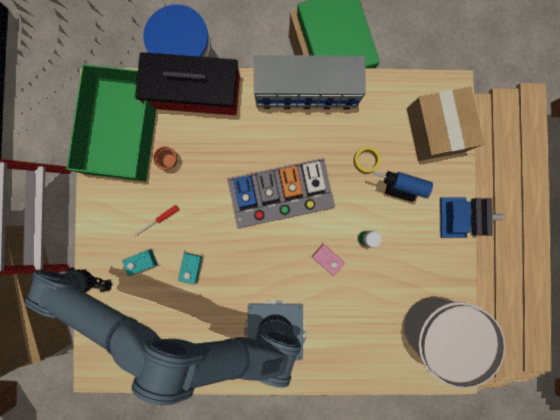

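View pics/scene0.png

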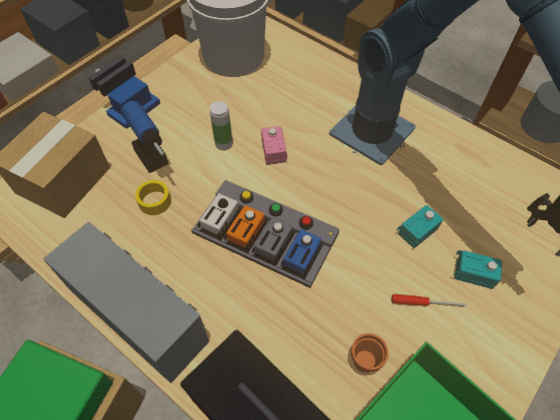

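The top view shows the row of packs: blue (245,190), grey (268,187), orange (291,183) and white (315,178). The ledge buttons are red (259,215), green (284,210) and yellow (310,204). Look-alikes for the orange pack are the pink one at (328,260) and the turquoise ones at (139,263) and (190,268). I choose the orange pack in the bay, with its button near (292,188), and the green button at (284,210).

Run:
```python
from h import *
z=np.load("top0.npz");d=z["d"];im=z["im"];p=imaging.camera_params("top")
c=cv2.resize(im[150:235,220:345],None,fx=6,fy=6,interpolation=cv2.INTER_CUBIC);cv2.imwrite("pics/crop.png",c[...,::-1])
hsv=cv2.cvtColor(im,cv2.COLOR_RGB2HSV)
def cen(lo,hi,box):
    x0,y0,x1,y1=box; m=cv2.inRange(hsv[y0:y1,x0:x1],lo,hi); v,u=np.nonzero(m); return u.mean()+x0,v.mean()+y0,len(u)
pts={"white":cen((0,0,150),(180,60,255),(284,180,300,196)),"green":cen((45,90,40),(85,255,255),(275,200,295,220)),"red":cen((0,120,60),(8,255,255),(250,207,268,223)),"yel":cen((22,120,60),(35,255,255),(302,196,318,212))}
for k,v in pts.items(): print(k,v,w("top",None,d,p,v[:2]))
```

```text
white (np.float64(291.96), np.float64(186.92), 25) [[ 0.55941768 -0.06315804  0.08436572]]
green (np.float64(284.30434782608694), np.float64(209.2173913043478), 46) [[ 0.47656935 -0.03518846  0.05251749]]
red (np.float64(258.7551020408163), np.float64(214.55102040816325), 49) [[0.45580446 0.06262187 0.05080835]]
yel (np.float64(309.6938775510204), np.float64(203.77551020408163), 49) [[ 0.49788484 -0.13253783  0.05125255]]
```

View pics/crop.png

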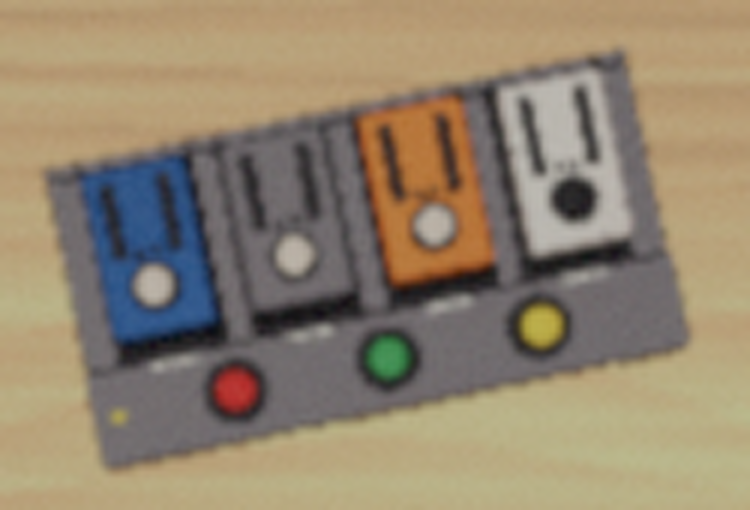

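The crop confirms it: the orange pack is third in the row, its white button at crop pixel (436,225), and green is the middle ledge button at (388,357).

servo_tool(
  steps=[
    [[0, 0, 0], [-29, -27, 0], 0],
    [[0, 0, 0], [-58, -54, 0], 0],
    [[0, 0, 0], [-87, -81, 0], 0],
    [[0, 0, 0], [-116, -108, 0], 0],
    [[0, 0, 0], [-145, -135, 0], 0],
  ],
)

```text
t: 0.52
eef_pos: [0.3225, 0.425, 0.2309]
eef_rot: [-0.0, 0.185, 0.983, -0.0]
wrist_force: [0.9, -0.3, -0.4]
width: 0.0255
gripper_force: 0.0
```

servo_tool(
  steps=[
    [[0, 0, 0], [-29, -27, 0], 0],
    [[0, 0, 0], [-58, -54, 0], 0],
    [[0, 0, 0], [-87, -81, 0], 0],
    [[0, 0, 0], [-116, -108, 0], 0],
    [[0, 0, 0], [-145, -135, 0], 0],
  ],
)

```text
t: 0.93
eef_pos: [0.4085, 0.2467, 0.2312]
eef_rot: [-0.0, 0.185, 0.983, -0.0]
wrist_force: [0.1, 0.4, 0.7]
width: -0.0
gripper_force: 0.0
```

servo_tool(
  steps=[
    [[0, 0, 0], [-29, -27, 0], 0],
    [[0, 0, 0], [-58, -54, 0], 0],
    [[0, 0, 0], [-87, -81, 0], 0],
    [[0, 0, 0], [-116, -108, 0], 0],
    [[0, 0, 0], [-145, -135, 0], 0],
  ],
)

```text
t: 1.35
eef_pos: [0.4945, 0.0683, 0.2312]
eef_rot: [-0.0, 0.185, 0.983, -0.0]
wrist_force: [1.4, 0.4, 0.5]
width: 0.0003
gripper_force: 0.0
```

Run:
```python
from h import *
o,im,d,p=grab("wrist"); cv2.imwrite("pics/w1.png",im[...,::-1])
print(o["t"],o["eef_pos"],o["eef_rot"],o["joint_pos"],o["wrist_force"],p["T_tool_cam"],robot.pinch_z)
q=o["eef_rot"];print(R.from_quat([q[1],q[2],q[3],q[0]]).inv().apply(np.array([.5594,-.0632,.0860])-o["eef_pos"])*1000)
```

```text
1.35 [0.49453927 0.06829016 0.23123932] [-1.04471238e-04  1.84768650e-01  9.82782038e-01 -4.79327390e-06] [-0.42504953  0.28138959  0.23644499  1.94192379 -0.08147403  0.92751066
  1.05049578] [1.40044384 0.4091828  0.49156314] [[ 2.80299739e-04 -9.44404299e-01 -3.28786316e-01  8.51297872e-02]
 [ 9.99999901e-01  1.50987079e-04  4.18833930e-04  2.63416797e-05]
 [-3.45906078e-04 -3.28786401e-01  9.44404248e-01 -1.42762866e-01]
 [ 0.00000000e+00  0.00000000e+00  0.00000000e+00  1.00000000e+00]] 0.0187
[-108.21556938  -98.94941111  145.22204494]
```

View pics/w1.png

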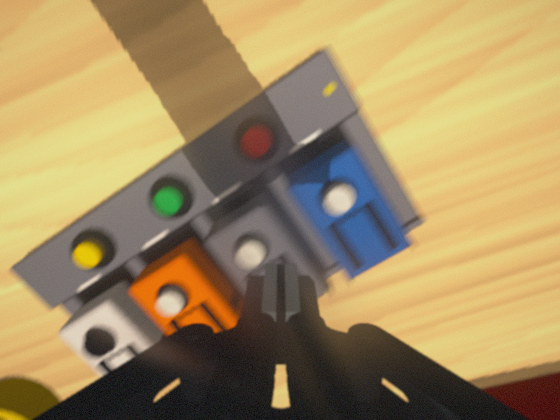

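The wrist view shows the orange pack's white button at (171,299), green at (168,200), and the fingertips at about (280,300). I'll measure both from this nearer view.

Run:
```python
from h import *
o,im,d,p=grab("wrist")
hsv=cv2.cvtColor(im,cv2.COLOR_RGB2HSV)
def cen(lo,hi,box):
    x0,y0,x1,y1=box; m=cv2.inRange(hsv[y0:y1,x0:x1],lo,hi); v,u=np.nonzero(m); return u.mean()+x0,v.mean()+y0,len(u)
q=o["eef_rot"];r=R.from_quat([q[1],q[2],q[3],q[0]])
for v in (cen((0,0,130),(180,70,255),(150,280,192,320)),cen((45,90,40),(85,255,255),(145,175,192,222))):
    P=w("wrist",o,d,p,v[:2])[0]; print(v,P,r.inv().apply(P-o["eef_pos"])*1000)
print(o["t"],o["eef_pos"])
```

```text
(np.float64(180.47517730496455), np.float64(293.3829787234043), 423) [ 0.55629845 -0.06142675  0.08668469] [-98.63796489 -89.96089724 145.72602108]
(np.float64(177.72492401215806), np.float64(190.98024316109422), 658) [ 0.47506015 -0.03278732  0.05256981] [-12.4254109  -93.50215968 179.46853052]
1.4 [0.49779506 0.05945271 0.23168122]
```

servo_tool(
  steps=[
    [[0, 0, 0], [-27, -25, 0], 0],
    [[0, 0, 0], [-54, -50, 0], 0],
    [[0, 0, 0], [-80, -75, 10], 0],
    [[0, 0, 0], [-100, -94, 25], 0],
    [[0, 0, 0], [-107, -100, 40], 0],
  ],
)

```text
t: 1.87
eef_pos: [0.559, -0.0668, 0.1911]
eef_rot: [0.001, 0.187, 0.982, -0.001]
wrist_force: [-0.6, 0.6, -0.3]
width: 0.0001
gripper_force: 0.0
```

servo_tool(
  steps=[
    [[0, 0, 0], [0, 0, 20], 0],
    [[0, 0, 0], [0, 0, 40], 0],
    [[0, 0, 0], [0, 0, 60], 0],
    [[0, 0, 0], [0, 0, 60], 0],
    [[0, 0, 0], [0, 0, 60], 0],
  ],
)

```text
t: 2.28
eef_pos: [0.5567, -0.0613, 0.1306]
eef_rot: [-0.001, 0.185, 0.983, -0.0]
wrist_force: [-0.0, 0.4, 0.7]
width: -0.0006
gripper_force: 0.0
```

Run:
```python
from h import *
o,im,d,p=grab("wrist"); cv2.imwrite("pics/w2.png",im[...,::-1])
np.savez("w2.npz",im=im,d=d); import pickle; pickle.dump((o,p),open("w2.pkl","wb"))
print(o["t"],o["eef_pos"],o["eef_rot"],o["joint_velocities"].round(3),o["wrist_force"])
```

```text
2.2833 [ 0.55670642 -0.06131621  0.13057908] [-1.34468231e-03  1.84644166e-01  9.82804503e-01 -1.82851207e-04] [-0.004 -0.032  0.012 -0.03   0.004  0.005 -0.001] [-0.04800536  0.4313005   0.73549536]
```

View pics/w2.png

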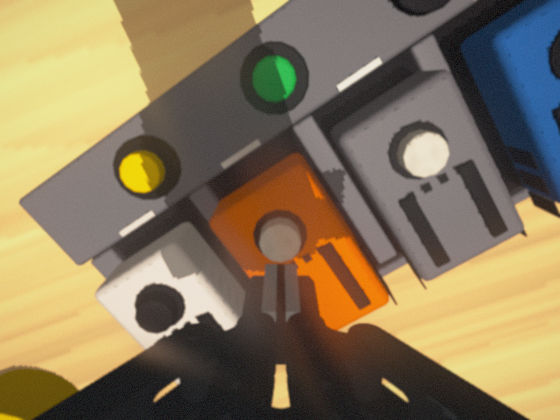

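The fingertips at (281,265) are just short of the white button at (280,236), with green at (275,78). I'll locate both with circle fits.

Run:
```python
from h import *
import pickle
o,p=pickle.load(open("w2.pkl","rb")); z=np.load("w2.npz"); d=z["d"]
q=o["eef_rot"];r=R.from_quat([q[1],q[2],q[3],q[0]])
for uv in ((280,235),(274,77)):
    P=w("wrist",o,d,p,uv)[0]; print(P,r.inv().apply(P-o["eef_pos"])*1000)
```

```text
[ 0.55366152 -0.06029199  0.08624623] [ 3.09480601 -0.11277836 44.34107668]
[ 0.47555102 -0.03356391  0.05220078] [85.49187821 -3.52731439 78.60179569]
```

servo_tool(
  steps=[
    [[0, 0, 0], [2, 0, 12], 0],
    [[0, 0, 0], [2, 0, 24], 0],
    [[0, 0, 0], [2, 0, 34], 0],
    [[0, 0, 0], [2, 0, 40], 0],
    [[0, 0, 0], [2, 0, 40], 0],
  ],
)

```text
t: 2.75
eef_pos: [0.555, -0.0609, 0.0901]
eef_rot: [-0.001, 0.185, 0.983, -0.0]
wrist_force: [-0.2, 0.2, 0.4]
width: 0.0001
gripper_force: 0.0
```

servo_tool(
  steps=[
    [[0, 0, 0], [0, 0, 1], 0],
    [[0, 0, 0], [0, 0, 3], 0],
    [[0, 0, 0], [0, 0, 5], 0],
    [[0, 0, 0], [0, 0, 6], 0],
    [[0, 0, 0], [0, 0, 6], 0],
  ],
)

```text
t: 3.17
eef_pos: [0.5562, -0.0611, 0.0855]
eef_rot: [0.0, 0.185, 0.983, 0.0]
wrist_force: [0.3, 0.3, 0.9]
width: -0.0001
gripper_force: 0.8
```

servo_tool(
  steps=[
    [[0, 0, 0], [0, 0, 1], 0],
    [[0, 0, 0], [0, 0, 2], 0],
    [[0, 0, 0], [0, 0, 3], 0],
    [[0, 0, 0], [0, 0, 3], 0],
    [[0, 0, 0], [0, 0, 3], 0],
  ],
)

```text
t: 3.58
eef_pos: [0.5562, -0.0611, 0.0825]
eef_rot: [0.0, 0.185, 0.983, 0.0]
wrist_force: [1.4, 0.2, 3.3]
width: 0.0001
gripper_force: 1.7
```

servo_tool(
  steps=[
    [[0, 0, 0], [0, 0, 0.7], 0],
    [[0, 0, 0], [0, 0, 1.4], 0],
    [[0, 0, 0], [0, 0, 2], 0],
    [[0, 0, 0], [0, 0, 2], 0],
    [[0, 0, 0], [0, 0, 2], 0],
  ],
)

```text
t: 4.0
eef_pos: [0.5561, -0.0611, 0.0804]
eef_rot: [0.0, 0.185, 0.983, 0.0]
wrist_force: [1.2, -0.6, 4.5]
width: 0.0
gripper_force: 2.3
```

servo_tool(
  steps=[
    [[0, 0, 0], [0, 0, 0.5], 0],
    [[0, 0, 0], [0, 0, 1], 0],
    [[0, 0, 0], [0, 0, 1], 0],
    [[0, 0, 0], [0, 0, 1], 0],
    [[0, 0, 0], [0, 0, 1], 0],
  ],
)

```text
t: 4.42
eef_pos: [0.5561, -0.0611, 0.08]
eef_rot: [0.0, 0.185, 0.983, 0.0]
wrist_force: [-0.7, 0.0, 11.0]
width: -0.0001
gripper_force: 5.5
```

The button is at its stop (11 N, TCP no longer following). I'll hold it there for about 2.5 s.

servo_tool(
  steps=[
    [[0, 0, 0], [0, 0, 0], 0],
    [[0, 0, 0], [0, 0, 0], 0],
    [[0, 0, 0], [0, 0, 0], 0],
    [[0, 0, 0], [0, 0, 0], 0],
    [[0, 0, 0], [0, 0, 0], 0],
  ],
)

```text
t: 4.83
eef_pos: [0.5561, -0.0612, 0.08]
eef_rot: [0.0, 0.185, 0.983, 0.0]
wrist_force: [-1.5, 0.5, 11.5]
width: 0.0005
gripper_force: 5.4
```

servo_tool(
  steps=[
    [[0, 0, 0], [0, 0, 0], 0],
    [[0, 0, 0], [0, 0, 0], 0],
    [[0, 0, 0], [0, 0, 0], 0],
    [[0, 0, 0], [0, 0, 0], 0],
    [[0, 0, 0], [0, 0, 0], 0],
  ],
)

```text
t: 5.25
eef_pos: [0.5562, -0.0611, 0.08]
eef_rot: [0.0, 0.185, 0.983, 0.0]
wrist_force: [-0.9, -0.7, 10.6]
width: 0.0001
gripper_force: 5.4
```

servo_tool(
  steps=[
    [[0, 0, 0], [0, 0, 0], 0],
    [[0, 0, 0], [0, 0, 0], 0],
    [[0, 0, 0], [0, 0, 0], 0],
    [[0, 0, 0], [0, 0, 0], 0],
    [[0, 0, 0], [0, 0, 0], 0],
  ],
)

```text
t: 5.67
eef_pos: [0.5562, -0.0611, 0.08]
eef_rot: [0.0, 0.185, 0.983, 0.0]
wrist_force: [-1.0, -0.8, 10.4]
width: 0.0002
gripper_force: 5.4
```

servo_tool(
  steps=[
    [[0, 0, 0], [0, 0, 0], 0],
    [[0, 0, 0], [0, 0, 0], 0],
    [[0, 0, 0], [0, 0, 0], 0],
    [[0, 0, 0], [0, 0, 0], 0],
    [[0, 0, 0], [0, 0, 0], 0],
  ],
)

```text
t: 6.08
eef_pos: [0.5562, -0.0611, 0.08]
eef_rot: [0.0, 0.185, 0.983, 0.0]
wrist_force: [-1.0, -0.4, 10.6]
width: 0.0001
gripper_force: 5.4
```

servo_tool(
  steps=[
    [[0, 0, 0], [0, 0, 0], 0],
    [[0, 0, 0], [0, 0, 0], 0],
    [[0, 0, 0], [0, 0, 0], 0],
    [[0, 0, 0], [0, 0, 0], 0],
    [[0, 0, 0], [0, 0, 0], 0],
  ],
)

```text
t: 6.5
eef_pos: [0.5562, -0.0611, 0.08]
eef_rot: [0.0, 0.185, 0.983, 0.0]
wrist_force: [-1.6, -0.4, 10.7]
width: 0.0001
gripper_force: 5.4
```

servo_tool(
  steps=[
    [[0, 0, 0], [0, 0, 0], 0],
    [[0, 0, 0], [0, 0, 0], 0],
    [[0, 0, 0], [0, 0, 0], 0],
    [[0, 0, 0], [0, 0, 0], 0],
    [[0, 0, 0], [0, 0, 0], 0],
  ],
)

```text
t: 6.92
eef_pos: [0.5562, -0.0611, 0.08]
eef_rot: [0.0, 0.185, 0.983, 0.0]
wrist_force: [-0.9, 0.6, 11.4]
width: 0.0001
gripper_force: 5.4
```

servo_tool(
  steps=[
    [[0, 0, 0], [0, 0, -3], 0],
    [[0, 0, 0], [0, 0, -8], 0],
    [[0, 0, 0], [0, 0, -20], 0],
    [[0, 0, 0], [0, 0, -40], 0],
    [[0, 0, 0], [0, 0, -40], 0],
  ],
)

```text
t: 7.33
eef_pos: [0.557, -0.0613, 0.1223]
eef_rot: [0.002, 0.185, 0.983, 0.0]
wrist_force: [0.9, -0.9, 0.7]
width: -0.0001
gripper_force: 0.0
```

servo_tool(
  steps=[
    [[0, 0, 0], [25, -1, 0], 0],
    [[0, 0, 0], [50, -2, 0], 0],
    [[0, 0, 0], [75, -3, 0], 0],
    [[0, 0, 0], [85, -3.5, 0], 0],
    [[0, 0, 0], [85, -3.5, 0], 0],
  ],
)

```text
t: 7.75
eef_pos: [0.4725, -0.0326, 0.119]
eef_rot: [-0.002, 0.184, 0.983, 0.0]
wrist_force: [-0.3, 0.1, -0.2]
width: -0.0001
gripper_force: 0.0
```

Run:
```python
from h import *
o,im,d,p=grab("wrist"); cv2.imwrite("pics/w3.png",im[...,::-1])
print(o["t"],o["eef_pos"],o["wrist_force"])
```

```text
7.75 [ 0.47252611 -0.03263276  0.11897735] [-0.32350595  0.0878951  -0.22671597]
```

View pics/w3.png

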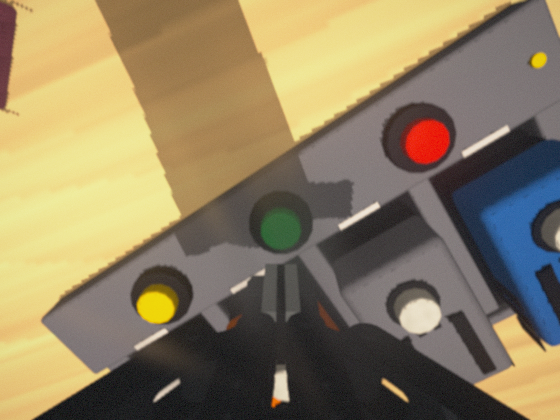

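The green button at (281,228) is straight ahead of the fingertips at (281,265), as it was with the wake button. Now I go down onto it.

servo_tool(
  steps=[
    [[0, 0, 0], [0, 0, 20], 0],
    [[0, 0, 0], [0, 0, 40], 0],
    [[0, 0, 0], [0, 0, 56], 0],
    [[0, 0, 0], [0, 0, 63], 0],
    [[0, 0, 0], [0, 0, 63], 0],
  ],
)

```text
t: 8.22
eef_pos: [0.4755, -0.0339, 0.055]
eef_rot: [-0.001, 0.185, 0.983, -0.0]
wrist_force: [0.9, 0.1, 0.3]
width: 0.0002
gripper_force: 0.0
```

servo_tool(
  steps=[
    [[0, 0, 0], [0, 0, 1.5], 0],
    [[0, 0, 0], [0, 0, 3], 0],
    [[0, 0, 0], [0, 0, 4.5], 0],
    [[0, 0, 0], [0, 0, 6], 0],
    [[0, 0, 0], [0, 0, 6], 0],
  ],
)

```text
t: 8.63
eef_pos: [0.4762, -0.0336, 0.0508]
eef_rot: [0.001, 0.185, 0.983, 0.0]
wrist_force: [0.7, 0.4, 2.1]
width: 0.0
gripper_force: 1.0
```

servo_tool(
  steps=[
    [[0, 0, 0], [0, 0, 1], 0],
    [[0, 0, 0], [0, 0, 2], 0],
    [[0, 0, 0], [0, 0, 3], 0],
    [[0, 0, 0], [0, 0, 4], 0],
    [[0, 0, 0], [0, 0, 4], 0],
  ],
)

```text
t: 9.05
eef_pos: [0.4762, -0.0335, 0.0465]
eef_rot: [0.001, 0.185, 0.983, 0.0]
wrist_force: [3.0, -0.5, 5.0]
width: 0.0002
gripper_force: 2.3
```

servo_tool(
  steps=[
    [[0, 0, 0], [0, 0, 0.5], 0],
    [[0, 0, 0], [0, 0, 1], 0],
    [[0, 0, 0], [0, 0, 1], 0],
    [[0, 0, 0], [0, 0, 1], 0],
    [[0, 0, 0], [0, 0, 1], 0],
  ],
)

```text
t: 9.47
eef_pos: [0.4762, -0.0335, 0.046]
eef_rot: [0.001, 0.185, 0.983, 0.0]
wrist_force: [1.7, -0.7, 11.6]
width: -0.0001
gripper_force: 5.6
```

It's fully down. Now I let it up and draw back.

servo_tool(
  steps=[
    [[0, 0, 0], [0, 0, -3], 0],
    [[0, 0, 0], [0, 0, -9], 0],
    [[0, 0, 0], [0, 0, -25], 0],
    [[0, 0, 0], [0, 0, -50], 0],
    [[0, 0, 0], [0, 0, -80], 0],
  ],
)

```text
t: 9.88
eef_pos: [0.4723, -0.0333, 0.1246]
eef_rot: [-0.003, 0.185, 0.983, -0.001]
wrist_force: [1.5, 0.2, -0.2]
width: -0.0002
gripper_force: 0.0
```

servo_tool(
  steps=[
    [[0, 0, 0], [0, 0, -25], 0],
    [[0, 0, 0], [0, 0, -50], 0],
    [[0, 0, 0], [0, 0, -70], 0],
    [[0, 0, 0], [0, 0, -80], 0],
    [[0, 0, 0], [0, 0, -80], 0],
  ],
)

```text
t: 10.3
eef_pos: [0.4757, -0.0333, 0.2067]
eef_rot: [0.001, 0.185, 0.983, 0.0]
wrist_force: [0.5, -0.7, -0.4]
width: -0.0002
gripper_force: 0.0
```

servo_tool(
  steps=[
    [[0, 0, 0], [0, 0, 0], 0],
    [[0, 0, 0], [0, 0, 0], 0],
    [[0, 0, 0], [0, 0, 0], 0],
    [[0, 0, 0], [0, 0, 0], 0],
    [[0, 0, 0], [0, 0, 0], 0],
  ],
)

```text
t: 10.72
eef_pos: [0.4748, -0.0335, 0.2045]
eef_rot: [-0.001, 0.185, 0.983, -0.0]
wrist_force: [-0.4, 0.1, 1.0]
width: -0.0004
gripper_force: 0.0
```

Run:
```python
from h import *
o,im,d,p=grab("wrist"); cv2.imwrite("pics/w4.png",im[...,::-1])
print(o["t"],o["eef_pos"],o["wrist_force"])
```

```text
10.7167 [ 0.47481497 -0.03351178  0.20448158] [-0.38728721  0.09684637  0.99401976]
```

View pics/w4.png

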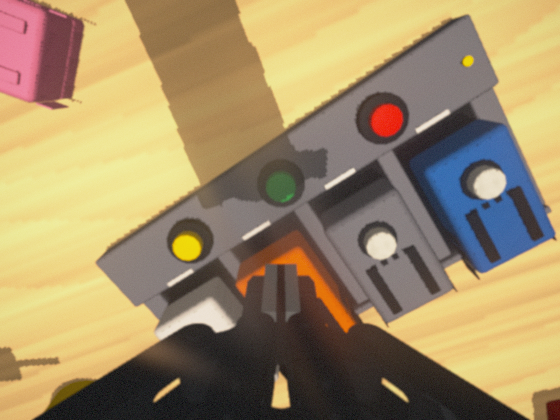

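The station looks undisturbed: green at (281,186) is up, the packs are in their bays, and the fingers are clear of everything. Handing in.

```bash
python3 -c "
from rig import robot
print(robot.job_done())"
```

```text
the job is handed in; nothing more can be done
None
```

I held the orange pack's wake button fully down for about 2.5 s and let it up, then pressed the green start button fully down and let it up. The arm drew back clear and I handed the job in at about 11 s; peak readings were about 11–12 N, and the hand-in gave no verdict.

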